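Hang the wippen and sharps carriers on the bench rail

ROBOT

A 6-joint arm with a two-finger parallel gripper is mounted at the origin on the work surface. World frame = base frame: x ahead of the robot, y to its left, z up, the work surface at z = 0. Lengths are in m, angles in rad, forces in N, time in s.
With the tool pointing down it reaches from about 0.275 to 0.875 m from the base axis. Payload 12.5 kg.
Tool frame: the origin (TCP) lies at the very end of the fingers, on their centre line; the grasp point (between the pads) lies 19 mm behind it; z points along the fingers, y is the direction in which the jaws open and shut (so a half turn about z gives the same grasp; the last joint's range is limited). The gripper opens to 85 mm and grips with 20 to 120 N. Pads are 22 mm wide; open, the fingers measure 114 mm over their backs; the gripper's body (76 mm by 85 mm) begins 54 mm behind the grasp point. The pads swing forward as they close: fully open they stand 13 mm farther back than shut.
Start: joints at [-1.225, 0.351, 1.652, -0, 1.139, -0.085], TCP at [0.23, -0.5, 0.208] pointing down, gripper open.
Joint ranges: [-2.75, 2.75], [-0.79, 2.1], [0.01, 2.65], [-1.57, 4.71], [0.07, 3.14], [-2.87, 2.87]. Speed limits (rad/s): [2.22, 2.22, 2.79, 3.14, 3.14, 3.14].

INTERFACE

Orientations are given as a unit quaternion [w, x, y, z].
In Python, from workcell import * gives the robot as it stands.
- The arm moves only by the tool carry_out, never from a script. Its argument "commands" is a list of rows, each a list of 2 entries, a list of its own where there are three numbers: the shift along the tool's x, y, z in m, then the turn, a rotation vector about the tool's x, y, z in degrees. In form: [[[dx, dy, dz], [ax, ay, az]], ...]. A call has 1 to 20 rows; each row shifts and turns the pose as measured when the row begins, along the tool's axes as they then stand; what a row does not reach is not made up. A row lasts 1/8 s, in which the tool goes at most 62.5 mm and 10.7 degrees, less where a joint would pass 70% of its speed; a pose out of reach is approached as far as the arm can. A call is refused whole if a number of a shift passes 0.0625 or a number of a turn 10.7, either way. A call with a gripper value outside its range is refused whole. "hand" is the opening, from 0 (shut) to 1 (fully open), set as the call begins (left out, the last holds). The fingers move at their own pace and stop on an object; "force" is the grip in N (left out, the last holds). Time passes only in rows, so rows that do not move let the fingers close. It gives the time, the measured TCP pose, the force and the opening at its end, in the units of the state.
- read_state(): the state, without advancing time (a new reading comes with each control period).
- read_camera(name): name is "scene" or "top" or "wrist"; returns the picture (384x512x3 uint8, red, green, blue); there is no depth.
- calibration(name): a dict with "vertical_fov" (degrees; the focal length in pixels is half the picture's height over the tangent of half this angle, whatever the lens; pixels are square), "cx", "cy" (the principal point, pixels), "rvec" (rotation vector, rad) and "tvec" (3), from world to camera coordinates, as OpenCV has them. Camera axes: x right, y down, z forward; pixel columns grow to the right and rows downward; lengths in m; the calibration is good to about 2 mm. The wrist camera is an equidistant fisheye: a pixel r from the principal point sees the ray r / f radians off the axis. A picture is of the moment at which its call begins: read the wrist's pose just before it. calibration takes no time and is no camera call; for the wrist camera it gives the pose at the moment of the call.
- hand_in(): hands the job in, once; it reports no verdict.
The state is a dict: "t": time; "q": joint angles; "qd": joint speeds; "joint_torque": joint torques, N m; "tcp_pos": TCP position; "tool_rot": TCP orientation; "force": force on the tool from outside, world axes, zero at the start; "wrist_torque": the same for the moment, N m; "gripper_width": finger opening in m.
Only numpy, scipy, OpenCV 4.12 (cv2) and the standard library are available. Lean on these libraries where they do the work, as an engineer would, in place of code of your own. Each camera call takes 0.05 s, during which the arm holds its last target. There are 200 camera calls.

TASK

Pinch the sprung tabs of the two carriers to free them from their snap holders and hang them on the rail through its open end: first the carrier with the walnut wippen (orange tabs), slid fully home against the closed end, then the one with the ebony sharps (blue tabs), slid up until it touches the first. Let go of both, and leave everything else on the bench where it is.

Things in the scene. Friction and masses are not known exactly. Their poses are not given: they have to be found in the camera images.
- walnut_center (a point): carrier with a dark walnut wippen in its pan, orange tabs: 90 long (x) x 54 wide (y, over the tab barbs) x 128 mm tall, about 0.22 kg, alike after a half turn about z. Point: its centre, 64 mm above its underside; x along its length (along the rail when hung), z up. Load pan 90 x 30 mm with flat ends, 40 mm high, at the bottom; grip at the top
- ebony_center (a point): carrier with two black ebony sharp keys in its pan, blue tabs; otherwise the same as the walnut carrier in shape, size and weight. Point: its centre, 64 mm above its underside; x along its length, z up
- walnut_grip (a point): middle of the walnut carrier's grip (80 to 128 mm above its underside; point at 104): a rigid plate 10 mm along x, 30 mm across y, straddled on each y side by a sprung tab (40 mm along x), outer faces 44 mm apart. Pinch along y at x = 0 until the fingers meet the plate: each tab goes in 7 mm (7 N), its barb (70 to 76 mm up) draws in; 25 N or more holds it
- ebony_grip (a point): middle of the ebony carrier's grip, 104 mm above its underside; the same as the walnut carrier's
- walnut_truck (a point): the walnut carrier's roller truck, 64 x 40 mm, 6 mm thick; point in the middle of its running face, 62 mm above the underside. Below it a neck plate, 8 mm thick (y), 58 mm long with round ends, is free for 22 mm down to the pan. The ebony carrier has the same
- holder_a: snap holder of the walnut carrier, fixed to the bench: grey base 112 x 72 mm with a low-walled pocket, its floor 8 mm above the bench. Origin: centre of its underside; x along its length, z up. The carrier standing in it has the same x, y and yaw. The two holders may be in either spot
- holder_b: snap holder of the ebony carrier, the same as the other
- holder_a_lips (a point): point midway between the walnut holder's two steel posts (27 to 36 mm either side in y, 30 mm wide in x), at the top of their inward lips, 91 mm above the bench. The lips end 23.5 mm from the middle and hook over the carrier's barbs; keep fingers above them. With the tabs pinched, the carrier lifts straight up, 3.5 mm clear each side. The ebony holder has the same
- rail_mouth (a point): open end of the aluminium rail (red tips), on the slot's centre line, at the track's upper face, 112 mm above the bench; x along the rail to the closed end, z up. Two level strips (z 102 to 112 mm, edge lips to 117), 55 mm wide over all, 15 mm slot between; posts' inner faces 44 mm apart
- rail_mid (a point): middle of the rail, 140 mm from either end, same height and axes. A hung carrier's truck runs on the strips, its neck in the slot, its pan (wider than the slot) below: underside 50 mm, centre 114 mm above the bench. It goes in only at the mouth, and can be held up to 11 mm higher while pushed along
- rail_home (a point): closed end of the rail: inner face of the green end plate (58 mm wide, 124 mm high), on the slot's centre line, 112 mm above the bench, 280 mm from the mouth; same axes. A carrier's pan meets the plate when its centre is 45 mm before this point; the second carrier's pan meets the first one's with centres 90 mm apart
- bottle: loose amber polish bottle, 44 mm across, 150 mm tall; origin under its centre
- loupe: loose nickel-plated loupe, 46 mm across, 42 mm tall; origin under its centre
- mallet: loose boxwood mallet lying, 220 mm long along x, head (45 x 85 mm, 45 mm high) centred 75 mm along +x; origin on the bench
- square: loose zinc try square lying flat, 140 x 90 mm, 16 mm high; origin under the middle of its stock, blade towards +x
- cup: loose blue needle cup, 68 mm across, 85 mm tall; origin under its centre
- hammers: loose block of felt hammers, 60 x 170 mm (x, y), 60 mm high; origin under its centre

How it is judged:
By the outcome, as a careful person would: the job done as asked, in the order asked, and still so for the second after the job is handed in, with the robot touching nothing.
It also fails if it takes over 72 s, if anything falls off the work surface, if the arm or the gripper's body presses on something with over 40 N, if the wrist force passes 120 N, or if a joint passes its speed limit or range.

## Working session

There is one attempt and no reset: what is moved stays moved. The work goes in short steps, Python scripts to look and compute and a tool call to move; the robot and the scene stay as the last step left them, time stands still between calls to the robot, and variables do not carry over. Pictures are saved under pics/ and viewed, about 8 in all and at most 12, crops included, and the job is handed in when it is done.

Besides the shell and the picture viewer there is one more tool, called by a JSON object that holds its "name" and its "arguments". carry_out: Moves the arm, as the interface text tells. Its arguments: {"type":"object","properties":{"commands":{"type":"array","items":{"type":"array"}},"hand":{"type":"number"},"force":{"type":"number"}},"required":["commands"]}

```bash
mkdir -p pics; cat > h.py <<'E'
from workcell import *
import numpy as np, cv2
from scipy.spatial.transform import Rotation as R
def K(c):
    f=192/np.tan(np.radians(c["vertical_fov"])/2); return np.array([[f,0,c["cx"]],[0,f,c["cy"]],[0,0,1]])
def ray(c,uv,fish=False):
    k=K(c); d=np.array([(uv[0]-k[0,2])/k[0,0],(uv[1]-k[1,2])/k[0,0],1.])
    if fish:
        r=np.hypot(d[0],d[1]); d=np.array([d[0]/r*np.sin(r),d[1]/r*np.sin(r),np.cos(r)]) if r>0 else d
    M=cv2.Rodrigues(np.array(c["rvec"],float))[0]; return -M.T@np.array(c["tvec"]).ravel(), M.T@d
def at(c,uv,z,fish=False):
    o,d=ray(c,uv,fish); return (o+d*(z-o[2])/d[2])
def proj(c,P,fish=False):
    M=cv2.Rodrigues(np.array(c["rvec"],float))[0]; p=M@np.array(P)+np.array(c["tvec"]).ravel(); f=K(c)[0,0]
    if fish:
        r=np.hypot(p[0],p[1]); t=np.arctan2(r,p[2]); return np.array([c["cx"]+f*t*p[0]/r,c["cy"]+f*t*p[1]/r])
    return np.array([c["cx"]+f*p[0]/p[2],c["cy"]+f*p[1]/p[2]])
def save(img,n,crop=None,s=1):
    if crop: img=img[crop[1]:crop[3],crop[0]:crop[2]]
    cv2.imwrite("pics/"+n,cv2.resize(img[:,:,::-1],None,fx=s,fy=s,interpolation=cv2.INTER_CUBIC))
E
python3 - <<'E'
from h import *
s=read_state(); print(s)
for n in("top","scene"):
    c=calibration(n); print(n,c["vertical_fov"],ray(c,(256,192)))
    im=read_camera(n); np.save(n+".npy",im); save(im,n+".png",s=1.5)
E
```

```text
{'t': 0.0, 'q': array([-1.22460115e+00,  3.51266689e-01,  1.65243445e+00, -1.58453370e-05,
        1.13912762e+00, -8.46177085e-02]), 'qd': array([-0.00059542,  0.00150667,  0.00121901,  0.00013966,  0.00051123,
        0.00242821]), 'joint_torque': array([ 1.75320263e-03, -5.06093502e+01, -2.91405183e+01,  4.44366583e-05,
        4.50480671e-03, -1.48630573e-05]), 'tcp_pos': array([ 0.22956904, -0.49938817,  0.20783783]), 'tool_rot': array([-6.11839121e-04,  9.76888704e-01,  2.13747696e-01, -8.77369147e-05]), 'force': array([-0.89676288, -0.51860624, -0.14007402]), 'wrist_torque': array([-0.00440113, -0.0209357 ,  0.0152484 ]), 'gripper_width': 0.08528659156526244}
top 48.543072512971946 (array([0.43862682, 0.06378187, 1.29979612]), array([ 0.10331254, -0.03371739, -0.99409022]))
scene 50.04920745496077 (array([ 0.9632431 , -0.46869269,  1.03650288]), array([-0.35172809,  0.44724534, -0.82242718]))
```

View pics/top.png

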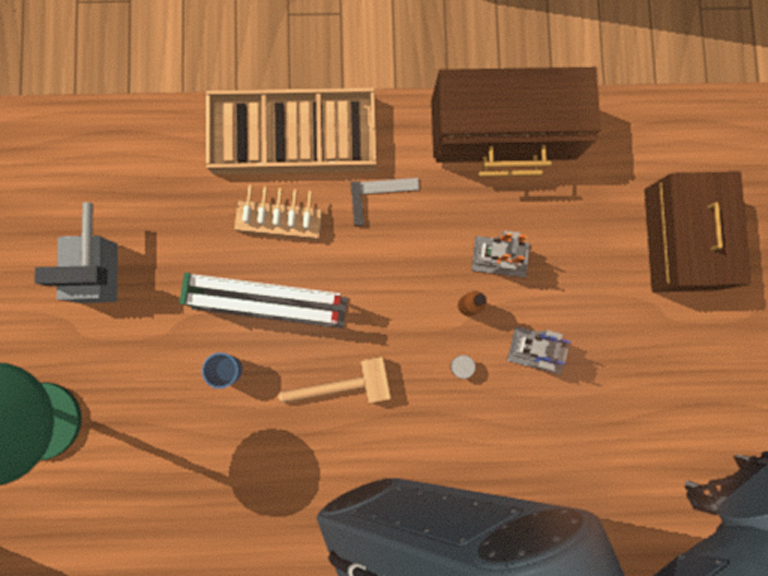

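View pics/scene.png

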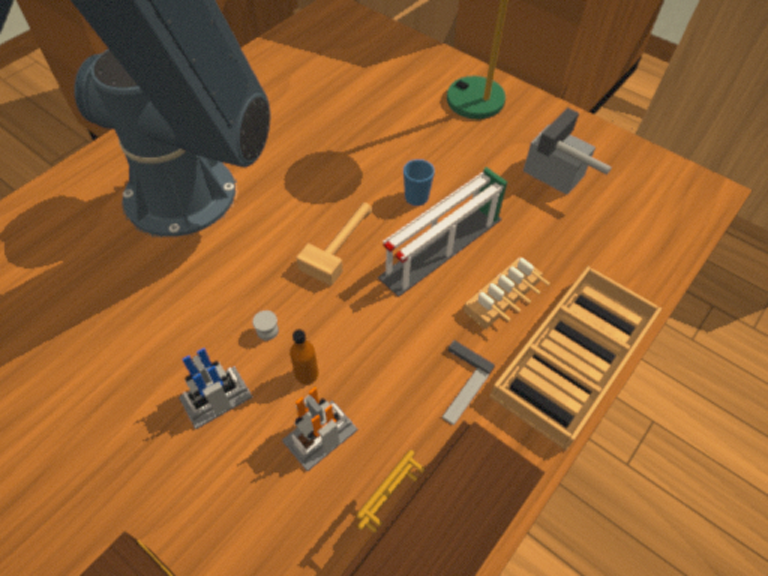

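The top view shows the rail at about (265,300), with red mouth tips at (340,310) and the green end at (185,290). The walnut carrier is at (502,255), the ebony one at (540,350) and the bottle at (473,302). Next I'll view enlarged crops.

```bash
python3 - <<'E'
import numpy as np,cv2
from h import save
a=np.load("top.npy"); 
A=cv2.resize(a[150:255,295:395],None,fx=5.5,fy=5.5,interpolation=cv2.INTER_CUBIC)
cv2.imwrite("pics/c1.png",A[:,:,::-1])
B=cv2.resize(a[170:225,110:240],None,fx=6,fy=6,interpolation=cv2.INTER_CUBIC)
cv2.imwrite("pics/c2.png",B[:,:,::-1])
E
```

```text
(no output)
```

View pics/c1.png

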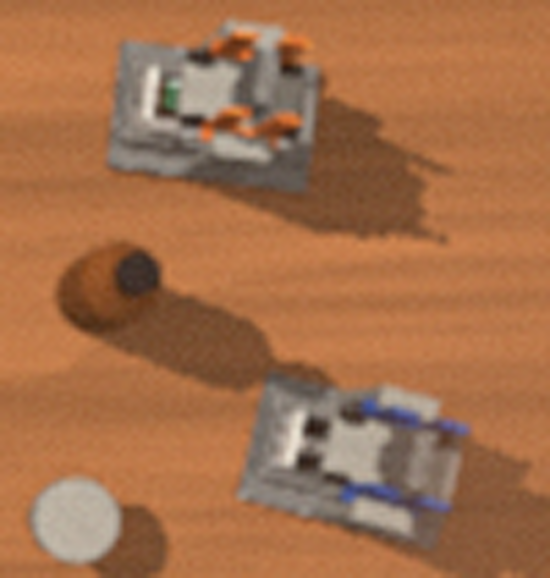

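View pics/c2.png

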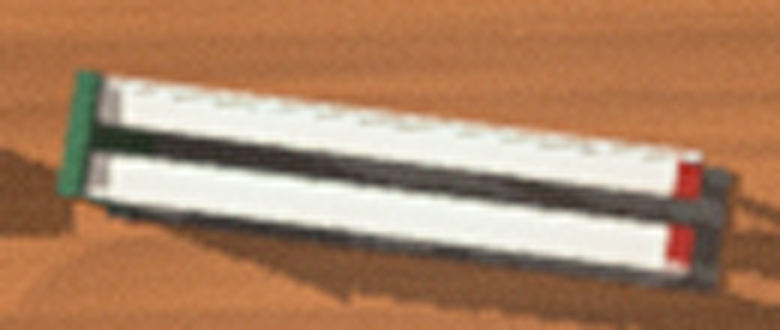

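```bash
python3 - <<'E'
from h import *
c=calibration("top")
def cv(p,o,s): return (p[0]/s-.5+.5/s+o[0],p[1]/s-.5+.5/s+o[1])
for n,ps in(("A",[(122,42),(320,68),(306,188),(108,165)]),("B",[(265,372),(434,548),(238,500)])):
    q=[at(c,cv(p,(295,150),5.5),.009) for p in ps]
    print(n,np.round(q,4).tolist())
    ctr=(q[0]+q[2])/2 if n=="A" else (q[0]+q[1])/2
    l=q[0]-q[1] if n=="A" else q[2]-q[1]; print(ctr, np.linalg.norm(l),np.degrees(np.arctan2(l[1],l[0])))
    if n=="A": l=q[3]-q[2]; print((q[1]+q[3])/2,np.linalg.norm(l),np.degrees(np.arctan2(l[1],l[0])))
for nm,ps in (("c1",[(110,290),(138,272),(76,520)]),):
    for p,z in zip(ps,(0.05,.15,.042)): print("obst",np.round(at(c,cv(p,(295,150),5.5),z),3))
Q=[at(c,cv(p,(110,170),6),.117) for p in [(702,153),(688,272),(106,75),(88,197)]]
print(np.round(Q,4).tolist()); m=(Q[0]+Q[1])/2;h=(Q[2]+Q[3])/2
print(m,h,np.linalg.norm(h-m),np.degrees(np.arctan2(*(h-m)[1::-1])),np.linalg.norm(Q[0]-Q[1]))
m=at(c,cv((689,212),(110,170),6),.112);h=at(c,cv((97,140),(110,170),6),.112);print("slot",m,h,np.linalg.norm(h-m),np.degrees(np.arctan2(*(h-m)[1::-1])))
E
```

```text
A [[0.6758, -0.1709, 0.009], [0.6583, -0.2819, 0.009], [0.5906, -0.2704, 0.009], [0.6064, -0.1599, 0.009]]
[ 0.63319302 -0.22064821  0.009     ] 0.11244362329831828 81.04958556191424
[ 0.63233502 -0.22093241  0.009     ] 0.11162673643308785 81.87428585691157
B [[0.4886, -0.2421, 0.009], [0.3893, -0.3307, 0.009], [0.4187, -0.2236, 0.009]]
[ 0.43894878 -0.28641679  0.009     ] 0.11110262929248983 74.66113775281723
obst [ 0.533 -0.151  0.05 ]
obst [ 0.534 -0.148  0.15 ]
obst [ 0.411 -0.129  0.042]
[[0.5551, 0.1059, 0.117], [0.5, 0.1136, 0.117], [0.5986, 0.3807, 0.117], [0.5422, 0.3888, 0.117]]
[0.52752631 0.10975607 0.117     ] [0.57038678 0.38474484 0.117     ] 0.27830889992654506 81.14100867009643 0.05560414316197806
slot [0.52813994 0.11274182 0.112     ] [0.56900314 0.38610697 0.112     ] 0.2764024290888177 81.49825578007209
```

```bash
cat >> h.py <<'E'
def go(p,yaw):
    "shift in tool axes and turn (deg) to put the TCP at p pointing down with tool x at yaw"
    s=read_state(); w,x,y,z=s["tool_rot"]; r=R.from_quat([x,y,z,w])
    t=R.from_euler("z",yaw,degrees=True)*R.from_euler("x",180,degrees=True)
    d=r.inv().apply(np.array(p)-s["tcp_pos"]); a=(r.inv()*t).as_rotvec(degrees=True)
    print("t",round(s["t"],2),"tcp",np.round(s["tcp_pos"],4),"shift mm",np.round(d*1e3,1),"turn",np.round(a,2),"F",np.round(s["force"],1),"w",round(s["gripper_width"],4),
     "total if first turned, mm",np.round(t.inv().apply(np.array(p)-s["tcp_pos"])*1e3,1),flush=True)
E
python3 -c "
from h import *
go([.633,-.221,.24],81.5)"
```

```text
t 0.1 tcp [ 0.2296 -0.4994  0.2079] shift mm [482.8 -84.6 -31.9] turn [-5.000e-02 -3.000e-02 -5.682e+01] F [-1.5 -0.5  0.5] w 0.0852 total if first turned, mm [335.  357.8 -32.1]
```

{"name": "carry_out", "arguments": {"commands": [[[0,0,-0.005],[0,0,-9.5]],[[0,0,-0.005],[0,0,-9.5]],[[0,0,-0.005],[0,0,-9.5]],[[0,0,-0.005],[0,0,-9.5]],[[0,0,-0.005],[0,0,-9.5]],[[0,0,-0.005],[0,0,-9.5]]], "hand": 1}}

```text
t: 0.85
tcp_pos: [0.2291, -0.4981, 0.2363]
tool_rot: [-0.003, 0.746, 0.666, 0.001]
force: [0.2, 0.4, -0.5]
gripper_width: 0.0856
```

```bash
python3 -c "
from h import *
go([.633,-.221,.26],81.5)"
```

```text
t 0.85 tcp [ 0.2291 -0.4981  0.2363] shift mm [321.4 369.7 -22.9] turn [-0.17 -0.33  1.96] F [ 0.2  0.4 -0.5] w 0.0856 total if first turned, mm [333.8 358.5 -23.7]
```

{"name": "carry_out", "arguments": {"commands": [[[0.032,0.037,-0.003],[0,0,1]],[[0.033,0.036,-0.003],[0,0,1]],[[0.033,0.036,-0.003],[0,0,0]],[[0.033,0.036,-0.003],[0,0,0]],[[0.033,0.036,-0.003],[0,0,0]],[[0.033,0.036,-0.002],[0,0,0]],[[0.033,0.036,-0.002],[0,0,0]],[[0.033,0.036,-0.002],[0,0,0]],[[0.033,0.036,0],[0,0,0]],[[0.033,0.036,0],[0,0,0]],[[0,0,0],[0,0,0]]]}}

```text
t: 2.22
tcp_pos: [0.6444, -0.2136, 0.2547]
tool_rot: [-0.006, 0.758, 0.653, 0.0]
force: [0.7, -0.9, -0.6]
gripper_width: 0.0855
```

```bash
python3 - <<'E'
from h import *
go([.633,-.221,.26],81.5)
c=calibration("wrist"); np.save("w1c.npy",c,allow_pickle=True); im=read_camera("wrist"); np.save("w1.npy",im); save(im,"w1.png",s=1.5)
print(c)
for P in([.633,-.221,.136],[.439,-.2864,.136]): print(proj(c,P,True)*1.5)
E
```

```text
t 2.23 tcp [ 0.6444 -0.2136  0.2547] shift mm [ -9.  -10.2  -5.3] turn [-0.48 -0.47 -0.  ] F [ 0.7 -0.9 -0.6] w 0.0855 total if first turned, mm [ -9.  -10.1  -5.3]
{'vertical_fov': 65.70646984690485, 'cx': 254.4790341775691, 'cy': 194.5506078900782, 'rvec': array([-2.86764055,  0.20884343,  0.04010921]), 'tvec': array([-0.66662418, -0.1600825 ,  0.39830191])}
[367.69821519 290.35135477]
[146.33452551 400.32370177]
```

View pics/w1.png

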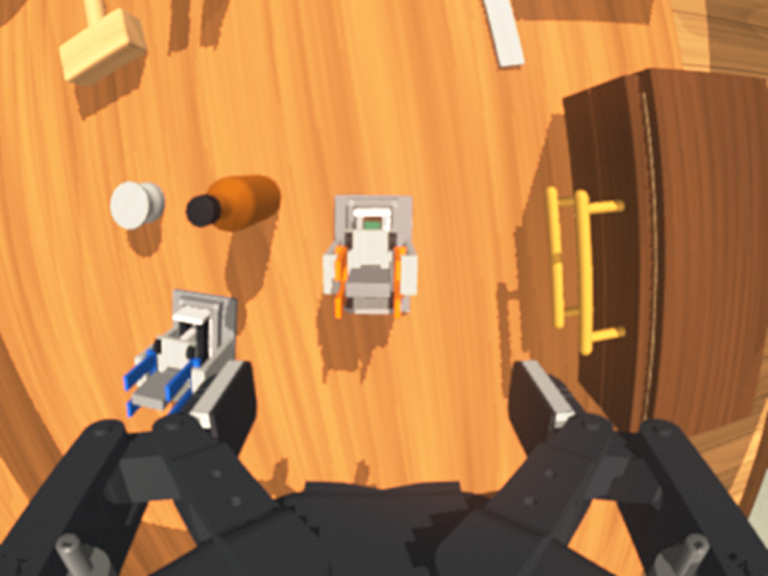

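The wrist view shows the walnut carrier at about (370,270) and the ebony one at about (165,370), both close to the predicted positions. I'll crop both for refinement.

```bash
python3 - <<'E'
from h import *
im=np.load("w1.npy")
a=cv2.resize(im[120:220,205:290],None,fx=5,fy=5,interpolation=cv2.INTER_CUBIC)
b=cv2.resize(im[185:285,75:165],None,fx=5,fy=5,interpolation=cv2.INTER_CUBIC)[:500]
a=a[:500]
cv2.imwrite("pics/w1c.png",np.hstack([a[:,:350],b[:,:]])[:,:,::-1]) if 0 else cv2.imwrite("pics/w1c.png",np.hstack([a[:,:350],b])[:,:,::-1])
E
```

```text
(no output)
```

View pics/w1c.png

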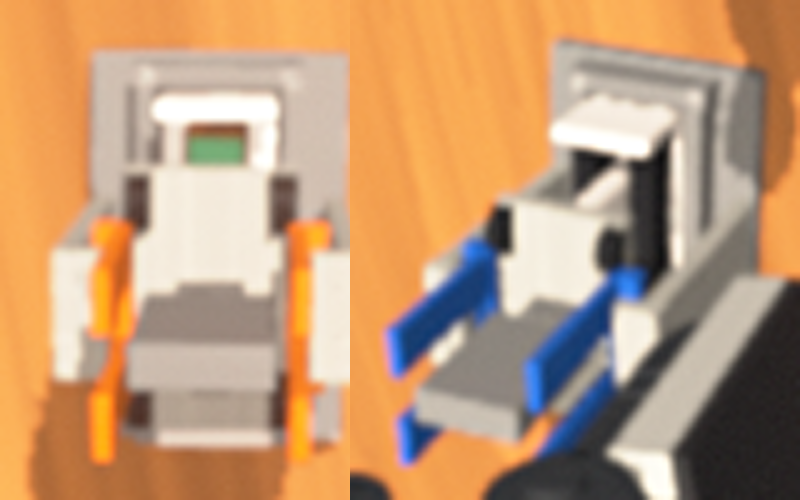

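```bash
python3 - <<'E'
from h import *
c=np.load("w1c.npy",allow_pickle=True).item()
f=lambda x,y,o:(x/5-.4+o[0],y/5-.4+o[1])
def t(p,o,z): return at(c,f(*p,o),z,True)
o=(205,120); L=t((128,365),o,.136);Rr=t((277,367),o,.136); print("A plate",(L+Rr)/2,np.linalg.norm(L-Rr),np.degrees(np.arctan2(*(L-Rr)[1::-1]))+0)
o=(75-70,185); L=t((416,405),o,.136);Rr=t((520,424),o,.136); print("B plate",(L+Rr)/2,np.linalg.norm(L-Rr),np.degrees(np.arctan2(*(L-Rr)[1::-1])))
go([.633,-.221,.16],81.5)
E
```

```text
A plate [ 0.63306352 -0.22020978  0.136     ] 0.02963539015445623 170.92929823771772
B plate [ 0.43933274 -0.28728905  0.136     ] 0.030357961810595035 167.05710843859598
t 2.27 tcp [ 0.6433 -0.2147  0.2549] shift mm [-8.5 -8.4 94.9] turn [-0.5  -0.46 -0.07] F [ 0.6 -0.8  0.4] w 0.0856 total if first turned, mm [-7.7 -9.2 94.9]
```

{"name": "carry_out", "arguments": {"commands": [[[-0.008,-0.009,0.01],[-0.5,-0.4,0]],[[0,0,0.02],[0,0,0]],[[0,0,0.02],[0,0,0]],[[0,0,0.02],[0,0,0]],[[0,0,0.02],[0,0,0]],[[0,0,0],[0,0,0]]]}}

```text
t: 3.02
tcp_pos: [0.6274, -0.2263, 0.1624]
tool_rot: [-0.001, 0.76, 0.65, -0.001]
force: [0.4, 0.3, -0.1]
gripper_width: 0.0857
```

```bash
python3 -c "
from h import *
go([.633,-.2205,.097],81.3)"
```

```text
t 3.02 tcp [ 0.6274 -0.2263  0.1624] shift mm [ 6.6  4.8 65.4] turn [-0.13  0.   -0.19] F [ 0.4  0.3 -0.1] w 0.0857 total if first turned, mm [ 6.6  4.7 65.4]
```

{"name": "carry_out", "arguments": {"commands": [[[0.006,0.004,0],[0,0,0]],[[0,0,0],[0,0,0]],[[0,0,0.02],[0,0,0]],[[0,0,0.02],[0,0,0]],[[0,0,0.015],[0,0,0]],[[0,0,0],[0,0,0]],[[0,0,0],[0,0,0]]]}}

```text
t: 3.9
tcp_pos: [0.6327, -0.2216, 0.1061]
tool_rot: [0.0, 0.76, 0.65, -0.0]
force: [-0.3, 0.1, 0.5]
gripper_width: 0.085
```

```bash
python3 -c "
from h import *
go([.633,-.2205,.097],81.3)"
```

```text
t 3.9 tcp [ 0.6327 -0.2216  0.1061] shift mm [1.1 0.1 9.1] turn [ 0.02  0.05 -0.23] F [-0.3  0.1  0.5] w 0.085 total if first turned, mm [1.1 0.2 9.1]
```

{"name": "carry_out", "arguments": {"commands": [[[0.001,0,0.009],[0,0,0]],[[0,0,0],[0,0,0]],[[0,0,0],[0,0,0]]]}}

```text
t: 4.28
tcp_pos: [0.6334, -0.2207, 0.0975]
tool_rot: [0.001, 0.76, 0.65, 0.0]
force: [-1.2, -0.0, 0.3]
gripper_width: 0.0862
```

{"name": "carry_out", "arguments": {"commands": [[[0,0,0],[0,0,0]],[[0,0,0],[0,0,0]],[[0,0,0],[0,0,0]],[[0,0,0],[0,0,0]],[[0,0,0],[0,0,0]],[[0,0,0],[0,0,0]],[[0,0,0],[0,0,0]],[[0,0,0],[0,0,0]]], "hand": 0, "force": 60}}

```text
t: 5.28
tcp_pos: [0.6339, -0.221, 0.0989]
tool_rot: [0.002, 0.76, 0.65, 0.001]
force: [0.6, -0.0, 2.3]
gripper_width: 0.0279
```

{"name": "carry_out", "arguments": {"commands": [[[0,0,-0.005],[0,0,0]],[[0,0,-0.005],[0,0,0]],[[0,0,-0.01],[0,0,0]],[[0,0,0],[0,0,0]]]}}

```text
t: 5.78
tcp_pos: [0.6334, -0.2207, 0.1196]
tool_rot: [0.001, 0.76, 0.65, 0.0]
force: [-0.8, -0.1, -2.5]
gripper_width: 0.0284
```

```bash
python3 -c "
from h import *
go([.633,-.2205,.245],81.3)"
```

```text
t 5.78 tcp [ 0.6334 -0.2207  0.1196] shift mm [  -0.    -0.2 -125.4] turn [ 0.15  0.08 -0.23] F [-0.8 -0.1 -2.5] w 0.0284 total if first turned, mm [   0.2   -0.5 -125.4]
```

{"name": "carry_out", "arguments": {"commands": [[[0,0,-0.02],[0,0,0]],[[0,0,-0.025],[0,0,0]],[[0,0,-0.025],[0,0,0]],[[0,0,-0.025],[0,0,0]],[[0,0,-0.025],[0,0,0]],[[0,0,-0.02],[0,0,0]],[[0,0,0],[0,0,0]]]}}

```text
t: 6.65
tcp_pos: [0.6332, -0.2205, 0.2722]
tool_rot: [0.004, 0.76, 0.65, 0.001]
force: [-0.4, -0.1, -1.9]
gripper_width: 0.0278
```

```bash
python3 -c "
from h import *
go([.517,.040,.26],81.2)"
```

```text
t 6.65 tcp [ 0.6332 -0.2205  0.2722] shift mm [ 239.3 -155.3   10.4] turn [ 0.44  0.15 -0.13] F [-0.4 -0.1 -1.9] w 0.0278 total if first turned, mm [ 239.6 -154.7   12.2]
```

{"name": "carry_out", "arguments": {"commands": [[[0.01,-0.007,0],[0,0,0]],[[0.025,-0.016,0],[0,0,0]],[[0.03,-0.019,0],[0,0,0]],[[0.03,-0.019,0],[0,0,0]],[[0.03,-0.019,0],[0,0,0]],[[0.03,-0.019,0],[0,0,0]],[[0.03,-0.019,0],[0,0,0]],[[0.025,-0.016,0],[0,0,0]],[[0.012,-0.008,0],[0,0,0]],[[0,0,0],[0,0,0]],[[0,0,0],[0,0,0]]]}}

```text
t: 8.02
tcp_pos: [0.5163, 0.0327, 0.2634]
tool_rot: [-0.002, 0.76, 0.65, -0.002]
force: [-0.5, -0.7, -2.3]
gripper_width: 0.0281
```

```bash
python3 - <<'E'
from h import *
go([.517,.040,.144],81.2)
c=calibration("wrist"); np.save("w2c.npy",c,allow_pickle=True); im=read_camera("wrist"); np.save("w2.npy",im); save(im,"w2.png",crop=(100,0,412,384),s=1.5)
for P in([.5275,.109,.112],[.5275+.28*np.cos(np.radians(81.2)),.109+.28*np.sin(np.radians(81.2)),.112]): print((proj(c,P,True)-[100,0])*1.5)
E
```

```text
t 8.03 tcp [0.5163 0.0327 0.2634] shift mm [  7.4   0.2 119.4] turn [-0.31  0.08 -0.07] F [-0.5 -0.7 -2.3] w 0.0281 total if first turned, mm [  7.3  -0.4 119.4]
[231.92397352 157.8550813 ]
[ 232.14581136 -160.21128084]
```

View pics/w2.png

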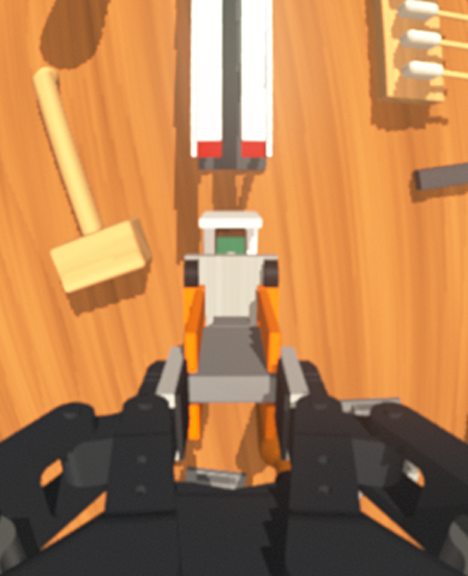

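{"name": "carry_out", "arguments": {"commands": [[[0,0,0.01],[-0.3,0,0]],[[0,0,0.02],[0,0,0]],[[0,0,0.025],[0,0,0]],[[0,0,0.025],[0,0,0]],[[0,0,0.02],[0,0,0]],[[0,0,0.01],[0,0,0]],[[0,0,0],[0,0,0]],[[0,0,0],[0,0,0]]]}}

```text
t: 9.07
tcp_pos: [0.517, 0.0288, 0.1469]
tool_rot: [0.001, 0.761, 0.648, -0.001]
force: [0.7, 0.4, -2.0]
gripper_width: 0.0283
```

```bash
python3 - <<'E'
from h import *
go([.5275-.06*.153,.109-.06*.988,.1455],81.2)
c=calibration("wrist"); np.save("w3c.npy",c,allow_pickle=True); im=read_camera("wrist"); save(im,"w3.png",crop=(140,0,372,300),s=2)
c=calibration("scene");im=read_camera("scene"); p=proj(c,[.52,.07,.11]).astype(int);print(p); save(im,"s3.png",crop=(p[0]-50,p[1]-70,p[0]+80,p[1]+50),s=5)
E
```

```text
t 9.07 tcp [0.517  0.0288 0.1469] shift mm [20.9 -2.   1.4] turn [ 0.01  0.11 -0.37] F [ 0.7  0.4 -2. ] w 0.0283 total if first turned, mm [20.9 -1.9  1.4]
[250 175]
```

View pics/w3.png

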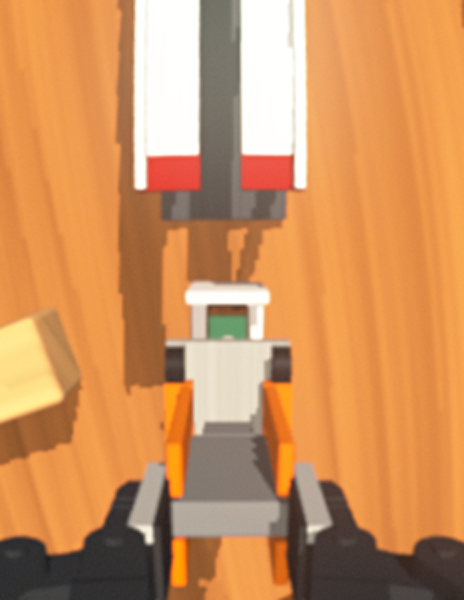

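The slot centre at the mouth is at crop (220,190). The carrier's truck is centred at about (228,365), so it sits a few mm to the right.

```bash
python3 - <<'E'
from h import *
c=np.load("w3c.npy",allow_pickle=True).item()
g=lambda x,y,z:at(c,(x/2-.25+140,y/2-.25),z,True)
m=(g(200,188,.112)+g(241,188,.112))/2; n=(g(202,20,.112)+g(241.5,20,.112))/2
m2=(g(134.5,188,.117)+g(307,188,.117))/2; n2=(g(137,20,.117)+g(304,20,.117))/2
print(m,n,np.degrees(np.arctan2(*(n-m)[1::-1])));print(m2,n2,np.degrees(np.arctan2(*(n2-m2)[1::-1])))
z0=.1469-.0905
tr=(g(165,345,z0+.068)+g(291,345,z0+.068))/2; pl=(g(168,520,z0+.128)+g(291,520,z0+.128))/2
print("truck",tr,"plate",pl,"tcp",read_state()["tcp_pos"])
u=np.array([np.cos(np.radians(81.3)),np.sin(np.radians(81.3))]);v=np.array([-u[1],u[0]])
for q in(m,m2,n,n2,tr,pl,read_state()["tcp_pos"]): print(np.round([(q[:2]-m2[:2])@u*1e3,(q[:2]-m2[:2])@v*1e3],1))
E
```

```text
[0.52706517 0.11035526 0.112     ] [0.53681155 0.16903368 0.112     ] 80.56937743705925
[0.5271839  0.11046318 0.117     ] [0.53625876 0.16811346 0.117     ] 81.05434526237286
truck [0.52150603 0.05967671 0.1244    ] plate [0.51708922 0.02901009 0.1844    ] tcp [0.51694793 0.02886691 0.14697975]
[-0.1  0.1]
[0. 0.]
[59.4 -0.7]
[58.4 -0.3]
[-51.1  -2.1]
[-82.   -2.3]
[-82.2  -2.2]
```

{"name": "carry_out", "arguments": {"commands": [[[0,-0.002,0.001],[0,0,-0.2]],[[0.012,0,0],[0,0,0]],[[0.015,0,0],[0,0,0]],[[0.015,0,0],[0,0,0]],[[0,0,0],[0,0,0]],[[0,0,0],[0,0,0]]]}}

```text
t: 9.93
tcp_pos: [0.5223, 0.0747, 0.1468]
tool_rot: [0.001, 0.76, 0.65, 0.0]
force: [0.2, -0.8, -2.6]
gripper_width: 0.028
```

```bash
cat >> h.py <<'E'
M=np.array([.5271,.1104]);YAW=81.1
def rail(a,z):
    u=np.array([np.cos(np.radians(YAW)),np.sin(np.radians(YAW))]); s=read_state(); d=s["tcp_pos"][:2]-M
    print("along %.1f lateral(left) %.1f"%(d@u*1e3,(d@[-u[1],u[0]])*1e3)); p=M+a*u; go([*p,z],YAW)
E
python3 -c "
from h import *
rail(.02,.1455)"
```

```text
along -36.0 lateral(left) -0.8
t 9.93 tcp [0.5223 0.0747 0.1468] shift mm [56.  -0.8  1.3] turn [0.13 0.08 0.03] F [ 0.2 -0.8 -2.6] w 0.028 total if first turned, mm [56.  -0.8  1.3]
```

Pan nose is just past the mouth; entering slowly.

{"name": "carry_out", "arguments": {"commands": [[[0.008,-0.001,0.001],[0,0,0]],[[0.01,0,0],[0,0,0]],[[0.01,0,0],[0,0,0]],[[0.012,0,0],[0,0,0]],[[0.012,0,0],[0,0,0]],[[0,0,0],[0,0,0]]]}}

```text
t: 10.68
tcp_pos: [0.5299, 0.1298, 0.1456]
tool_rot: [0.001, 0.76, 0.65, 0.0]
force: [-0.6, 0.3, -2.7]
gripper_width: 0.0281
```

```bash
python3 - <<'E'
from h import *
rail(.1,.1455)
c=calibration("wrist"); np.save("w4c.npy",c,allow_pickle=True); im=read_camera("wrist"); a=im[50:310,150:362]
c=calibration("scene");im=read_camera("scene"); p=proj(c,[.52,.1,.11]).astype(int); b=im[p[1]-70:p[1]+60,p[0]-60:p[0]+46]
cv2.imwrite("pics/m4.png",np.hstack([cv2.resize(x,(400,490),interpolation=cv2.INTER_CUBIC) for x in(a,b)])[:,:,::-1])
E
```

```text
along 19.6 lateral(left) 0.2
t 10.68 tcp [0.5299 0.1298 0.1456] shift mm [80.4  0.2  0. ] turn [0.13 0.08 0.01] F [-0.6  0.3 -2.7] w 0.0281 total if first turned, mm [80.4  0.2  0.1]
```

View pics/m4.png

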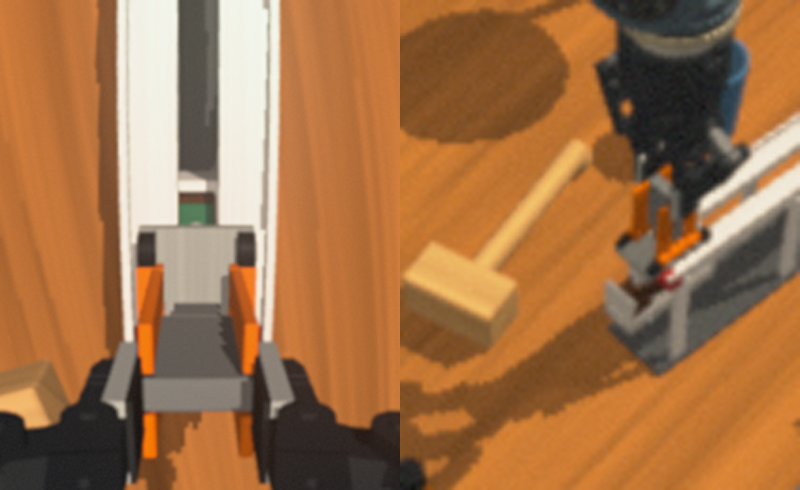

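The truck is over the strips and centred, with the pan below the slot. Driving on.

{"name": "carry_out", "arguments": {"commands": [[[0.015,0,0],[0,0,0]],[[0.022,0,0],[0,0,0]],[[0.025,0,0],[0,0,0]],[[0.025,0,0],[0,0,0]],[[0.025,0,0],[0,0,0]],[[0.025,0,0],[0,0,0]],[[0.02,0,0],[0,0,0]],[[0.01,0,0],[0,0,0]],[[0,0,0],[0,0,0]],[[0,0,0],[0,0,0]]]}}

```text
t: 12.02
tcp_pos: [0.5569, 0.302, 0.1451]
tool_rot: [0.001, 0.761, 0.649, 0.0]
force: [-0.3, 0.2, -2.0]
gripper_width: 0.028
```

```bash
python3 -c "
from h import *
rail(.235,.141)"
```

```text
along 193.9 lateral(left) 0.2
t 12.03 tcp [0.5569 0.302  0.1451] shift mm [41.1 -0.   4. ] turn [ 0.11  0.09 -0.22] F [-0.3  0.2 -2. ] w 0.028 total if first turned, mm [41.1  0.2  4.1]
```

{"name": "carry_out", "arguments": {"commands": [[[0.015,0,0.001],[0,0,-0.2]],[[0.015,0,0.001],[0,0,0]],[[0.003,0,0.001],[0,0,0]],[[0,0,0],[0,0,0]]]}}

```text
t: 12.52
tcp_pos: [0.5626, 0.3362, 0.1419]
tool_rot: [0.001, 0.76, 0.65, 0.0]
force: [0.1, -0.8, -2.3]
gripper_width: 0.028
```

{"name": "carry_out", "arguments": {"commands": [[[0.003,0,0],[0,0,0]],[[0.002,0,0],[0,0,0]],[[0,0,0],[0,0,0]]]}}

```text
t: 12.9
tcp_pos: [0.5634, 0.3411, 0.1419]
tool_rot: [0.001, 0.76, 0.65, -0.0]
force: [0.7, 0.8, -2.1]
gripper_width: 0.0281
```

```bash
python3 -c "
from h import *
rail(.235,.141)"
```

```text
along 233.5 lateral(left) -0.2
t 12.9 tcp [0.5634 0.3411 0.1419] shift mm [ 1.5 -0.2  0.9] turn [ 0.1   0.1  -0.07] F [ 0.7  0.8 -2.1] w 0.0281 total if first turned, mm [ 1.5 -0.2  0.9]
```

{"name": "carry_out", "arguments": {"commands": [[[0.002,0,0],[0,0,0]],[[0.002,0,0],[0,0,0]],[[0,0,0],[0,0,0]]]}}

```text
t: 13.28
tcp_pos: [0.5641, 0.3444, 0.1419]
tool_rot: [0.002, 0.76, 0.65, -0.001]
force: [-0.1, -1.7, -2.0]
gripper_width: 0.0281
```

{"name": "carry_out", "arguments": {"commands": [[[0.002,0,0],[0,0,0]],[[0.002,0,0],[0,0,0]]]}}

```text
t: 13.52
tcp_pos: [0.5647, 0.3472, 0.1424]
tool_rot: [0.002, 0.76, 0.65, -0.002]
force: [-2.1, -8.0, 5.8]
gripper_width: 0.0281
```

{"name": "carry_out", "arguments": {"commands": [[[-0.003,0,0],[0,0,0]],[[0,0,0.001],[0,0,0]],[[0,0,0],[0,0,0]]]}}

```text
t: 13.9
tcp_pos: [0.5643, 0.3445, 0.1416]
tool_rot: [0.002, 0.76, 0.649, -0.001]
force: [-1.8, -1.6, -0.2]
gripper_width: 0.0281
```

```bash
python3 - <<'E'
from h import *
rail(.235,.141)
E
```

```text
along 237.0 lateral(left) -0.5
t 13.9 tcp [0.5643 0.3445 0.1416] shift mm [-2.  -0.5  0.6] turn [ 0.1   0.28 -0.09] F [-1.8 -1.6 -0.2] w 0.0281 total if first turned, mm [-2.  -0.5  0.6]
```

{"name": "carry_out", "arguments": {"commands": [[[0.001,0,0.001],[0,0,0]],[[0.001,0,0],[0,0,0]]]}}

```text
t: 14.15
tcp_pos: [0.5646, 0.3456, 0.142]
tool_rot: [0.003, 0.76, 0.65, -0.002]
force: [-1.4, -4.0, -0.3]
gripper_width: 0.0281
```

{"name": "carry_out", "arguments": {"commands": [[[0,0,0],[0,0,0]],[[0,0,0],[0,0,0]],[[0,0,0],[0,0,0]],[[0,0,0],[0,0,0]],[[0,0,0],[0,0,0]],[[0,0,0],[0,0,0]]], "hand": 1}}

```text
t: 14.9
tcp_pos: [0.5651, 0.3468, 0.1422]
tool_rot: [0.002, 0.76, 0.65, -0.0]
force: [0.4, 0.2, 0.4]
gripper_width: 0.0852
```

{"name": "carry_out", "arguments": {"commands": [[[0,0,-0.01],[0,0,0]],[[0,0,-0.02],[0,0,0]],[[0,0,-0.025],[0,0,0]],[[0,0,-0.025],[0,0,0]],[[0,0,-0.02],[0,0,0]],[[0,0,-0.01],[0,0,0]],[[0,0,0],[0,0,0]]]}}

```text
t: 15.78
tcp_pos: [0.5649, 0.3474, 0.2593]
tool_rot: [0.003, 0.76, 0.65, 0.001]
force: [0.5, -0.3, 0.1]
gripper_width: 0.0857
```

```bash
python3 - <<'E'
from h import *
rail(.15,.26)
c=calibration("wrist"); np.save("w5c.npy",c,allow_pickle=True); im=read_camera("wrist"); save(im,"w5.png",crop=(150,60,362,330),s=2.2)
E
```

```text
along 240.0 lateral(left) -0.7
t 15.78 tcp [0.5649 0.3474 0.2593] shift mm [-90.   -0.6  -0.4] turn [ 0.29  0.14 -0.09] F [ 0.5 -0.3  0.1] w 0.0857 total if first turned, mm [-90.   -0.7  -0.7]
```

View pics/w5.png

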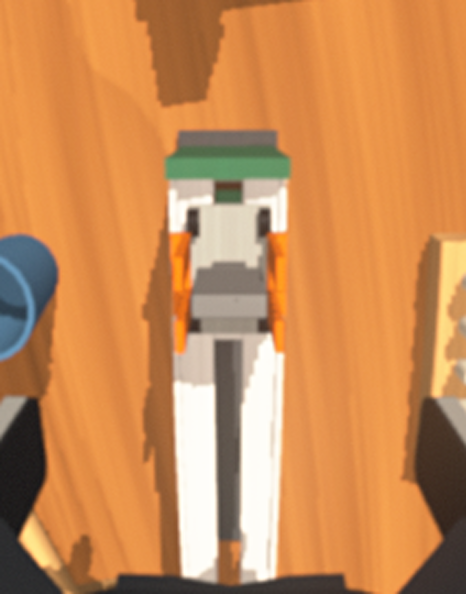

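The walnut carrier hangs level on the rail next to the green plate: grip plate centre at (229,305), plate's inner top edge at about row 178. I'll check the gap numerically and plan the move to B.

```bash
python3 - <<'E'
from h import *
c=np.load("w5c.npy",allow_pickle=True).item()
g=lambda x,y,z:at(c,(x/2.2-.27+150,y/2.2-.27+60),z,True)
u=np.array([np.cos(np.radians(YAW)),np.sin(np.radians(YAW))])
for n,p in(("grip front top",g(229,292,.178)),("grip back top",g(229,317,.178)),("green inner top",g(229,178,.124)),("mouth",g(229,575,.112))):
    d=p[:2]-M; print(n,p,d@u,d@[-u[1],u[0]])
go([.4391,-.287,.26],75.5)
E
```

```text
grip front top [0.56509387 0.34869505 0.178     ] 0.24130399334533917 -0.0006697019866489584
grip back top [0.56350049 0.33854245 0.178     ] 0.23102712263753022 -0.000666215883024304
green inner top [0.57135261 0.3875833  0.124     ] 0.28069231603066863 -0.0008366633682562666
mouth [0.53471036 0.15415144 0.112     ] 0.04440207105663501 -0.000749926319476891
t 15.82 tcp [0.5648 0.3473 0.2587] shift mm [-6.462e+02 -2.500e+01  5.000e-01] turn [0.25 0.16 5.51] F [ 0.  -0.  -0.1] w 0.0853 total if first turned, mm [-645.6   37.1   -1.3]
```

{"name": "carry_out", "arguments": {"commands": [[[-0.02,0,0],[0,0,1]],[[-0.035,0,0],[0,0,1]],[[-0.045,0,0],[0,0,1]],[[-0.05,0,0],[0,0,1]],[[-0.05,0,0],[0,0,1]],[[-0.05,0.003,0],[0,0,0.5]],[[-0.05,0.003,0],[0,0,0]],[[-0.05,0.003,0],[0,0,0]],[[-0.05,0.003,0],[0,0,0]],[[-0.05,0.003,0],[0,0,0]],[[-0.05,0.003,0],[0,0,0]],[[-0.045,0.003,0],[0,0,0]],[[-0.035,0.002,0],[0,0,0]],[[-0.02,0,0],[0,0,0]],[[0,0,0],[0,0,0]],[[0,0,0],[0,0,0]]]}}

```text
t: 17.82
tcp_pos: [0.4364, -0.2588, 0.248]
tool_rot: [-0.004, 0.791, 0.611, -0.007]
force: [-0.2, -0.4, -0.6]
gripper_width: 0.085
```

```bash
python3 - <<'E'
from h import *
go([.4391,-.287,.26],75.5)
E
```

```text
t 17.82 tcp [ 0.4364 -0.2588  0.248 ] shift mm [-26.6   9.6 -12. ] turn [-0.87  0.32 -0.15] F [-0.2 -0.4 -0.6] w 0.085 total if first turned, mm [-26.6   9.7 -12. ]
```

{"name": "carry_out", "arguments": {"commands": [[[-0.013,0.005,0],[-0.5,0.3,0]],[[-0.012,0.004,0],[-0.3,0,0]],[[0,0,0],[0,0,0]],[[0,0,0],[0,0,0]]]}}

```text
t: 18.32
tcp_pos: [0.4395, -0.2859, 0.2477]
tool_rot: [-0.0, 0.791, 0.612, -0.0]
force: [-0.3, -0.4, 0.6]
gripper_width: 0.0855
```

```bash
python3 - <<'E'
from h import *
go([.4391,-.287,.15],75.5)
c=calibration("wrist"); np.save("w6c.npy",c,allow_pickle=True); im=read_camera("wrist"); save(im,"w6.png",crop=(190,90,320,240),s=4)
print((proj(c,[.4391,-.287,.136],True)-[190,90])*4)
E
```

```text
t 18.32 tcp [ 0.4395 -0.2859  0.2477] shift mm [-1.2 -0.  97.7] turn [-0.02 -0.02 -0.05] F [-0.3 -0.4  0.6] w 0.0855 total if first turned, mm [-1.2 -0.1 97.7]
[257.46872597 386.89343504]
```

View pics/w6.png

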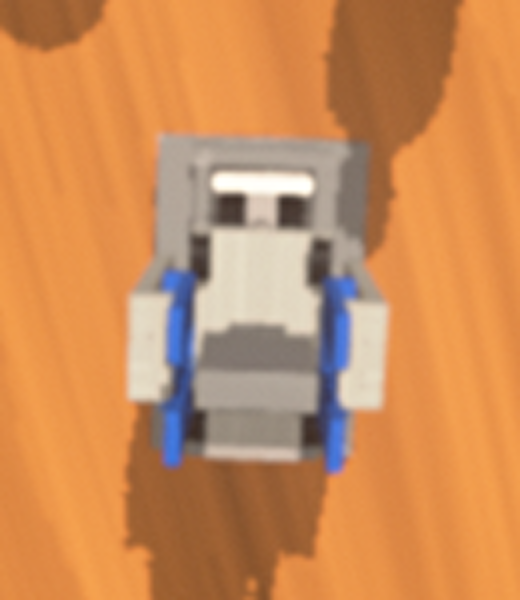

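```bash
python3 - <<'E'
from h import *
c=np.load("w6c.npy",allow_pickle=True).item()
g=lambda x,y,z:at(c,(x/4-.375+190,y/4-.375+90),z,True)
for n,a,b in(("base",g(160,135,.009),g(368,143,.009)),("plate",g(192,387,.136),g(319,390,.136)),("posts",g(129,402,.091),g(384,409,.091)),("posts back",g(131,293,.091),g(387,302,.091))):
    d=b-a; print(n,(a+b)/2,np.linalg.norm(d),np.degrees(np.arctan2(d[1],d[0]))+90)
E
```

```text
base [ 0.45435759 -0.23426891  0.009     ] 0.07035186405883229 73.37006026026506
plate [ 0.43828883 -0.28681096  0.136     ] 0.03059984927991155 74.16521217871112
posts [ 0.43432477 -0.30269036  0.091     ] 0.07189705276021467 73.93563914509461
posts back [ 0.44270829 -0.27298839  0.091     ] 0.0706314709596322 73.51450921689381
```

{"name": "carry_out", "arguments": {"commands": [[[-0.001,-0.001,0.01],[0,0,1.6]],[[0,0,0.02],[0,0,0]],[[0,0,0.025],[0,0,0]],[[0,0,0.025],[0,0,0]],[[0,0,0.02],[0,0,0]],[[0,0,0],[0,0,0]],[[0,0,0],[0,0,0]]]}}

```text
t: 19.25
tcp_pos: [0.4374, -0.2851, 0.1427]
tool_rot: [-0.001, 0.801, 0.598, -0.0]
force: [0.6, -0.1, -0.1]
gripper_width: 0.0859
```

```bash
python3 - <<'E'
from h import *
go([.4386,-.287,.0975],73.9)
E
```

```text
t 19.25 tcp [ 0.4374 -0.2851  0.1427] shift mm [-1.5  1.8 45.2] turn [-0.08 -0.04 -0.42] F [ 0.6 -0.1 -0.1] w 0.0859 total if first turned, mm [-1.5  1.7 45.2]
```

{"name": "carry_out", "arguments": {"commands": [[[-0.001,0.002,0.01],[0,0,-0.4]],[[0,0,0.015],[0,0,0]],[[0,0,0.012],[0,0,0]],[[0,0,0],[0,0,0]],[[0,0,0],[0,0,0]]]}}

```text
t: 19.88
tcp_pos: [0.4395, -0.2869, 0.104]
tool_rot: [-0.0, 0.799, 0.601, 0.0]
force: [-0.7, -0.5, 0.0]
gripper_width: 0.0853
```

```bash
python3 - <<'E'
from h import *
go([.4386,-.287,.0975],73.9)
E
```

```text
t 19.88 tcp [ 0.4395 -0.2869  0.104 ] shift mm [-0.3 -0.8  6.5] turn [ 0.   -0.   -0.01] F [-0.7 -0.5  0. ] w 0.0853 total if first turned, mm [-0.3 -0.8  6.5]
```

{"name": "carry_out", "arguments": {"commands": [[[0,-0.001,0.0065],[0,0,0]],[[0,0,0],[0,0,0]],[[0,0,0],[0,0,0]]]}}

```text
t: 20.25
tcp_pos: [0.4387, -0.2868, 0.0976]
tool_rot: [0.001, 0.799, 0.601, 0.0]
force: [0.2, 0.1, 0.2]
gripper_width: 0.0856
```

{"name": "carry_out", "arguments": {"commands": [[[0,0,0],[0,0,0]],[[0,0,0],[0,0,0]],[[0,0,0],[0,0,0]],[[0,0,0],[0,0,0]],[[0,0,0],[0,0,0]],[[0,0,0],[0,0,0]],[[0,0,0],[0,0,0]],[[0,0,0],[0,0,0]]], "hand": 0, "force": 60}}

```text
t: 21.25
tcp_pos: [0.4392, -0.2872, 0.0986]
tool_rot: [0.001, 0.799, 0.601, 0.0]
force: [0.4, -0.3, 2.2]
gripper_width: 0.0282
```

{"name": "carry_out", "arguments": {"commands": [[[0,0,-0.005],[0,0,0]],[[0,0,-0.005],[0,0,0]],[[0,0,-0.01],[0,0,0]],[[0,0,0],[0,0,0]]]}}

```text
t: 21.75
tcp_pos: [0.4389, -0.2869, 0.1196]
tool_rot: [0.001, 0.799, 0.601, 0.0]
force: [0.3, -0.3, -2.0]
gripper_width: 0.0285
```

{"name": "carry_out", "arguments": {"commands": [[[0,0,-0.02],[0,0,0]],[[0,0,-0.025],[0,0,0]],[[0,0,-0.025],[0,0,0]],[[0,0,-0.025],[0,0,0]],[[0,0,-0.025],[0,0,0]],[[0,0,-0.02],[0,0,0]],[[0,0,0],[0,0,0]]]}}

```text
t: 22.62
tcp_pos: [0.4378, -0.2861, 0.2631]
tool_rot: [-0.0, 0.799, 0.601, 0.0]
force: [-0.4, 0.4, -2.5]
gripper_width: 0.0284
```

```bash
python3 - <<'E'
from h import *
rail(-.085,.265)
E
```

```text
along -405.6 lateral(left) 26.9
t 22.62 tcp [ 0.4378 -0.2861  0.2631] shift mm [321.4 -13.7  -1.8] turn [-0.01 -0.01 -7.22] F [-0.4  0.4 -2.5] w 0.0284 total if first turned, mm [320.6  26.9  -1.9]
```

{"name": "carry_out", "arguments": {"commands": [[[0.01,0,-0.001],[0,0,-2.4]],[[0.02,0,-0.001],[0,0,-2.4]],[[0.03,0.002,0],[0,0,-2.4]],[[0.035,0.003,0],[0,0,0]],[[0.035,0.004,0],[0,0,0]],[[0.035,0.004,0],[0,0,0]],[[0.035,0.004,0],[0,0,0]],[[0.035,0.004,0],[0,0,0]],[[0.03,0.003,0],[0,0,0]],[[0.02,0,0],[0,0,0]],[[0.01,0,0],[0,0,0]],[[0,0,0],[0,0,0]],[[0,0,0],[0,0,0]]]}}

```text
t: 24.25
tcp_pos: [0.5047, 0.0242, 0.2575]
tool_rot: [-0.007, 0.75, 0.661, -0.003]
force: [-0.2, -0.4, -3.0]
gripper_width: 0.028
```

```bash
python3 - <<'E'
from h import *
rail(-.085,.146)
E
```

```text
along -88.6 lateral(left) 8.8
t 24.25 tcp [0.5047 0.0242 0.2575] shift mm [  2.8  10.4 111.4] turn [-0.79 -0.26  1.71] F [-0.2 -0.4 -3. ] w 0.028 total if first turned, mm [  3.6   8.8 111.5]
```

{"name": "carry_out", "arguments": {"commands": [[[0,0.009,0.01],[-0.7,-0.2,1.7]],[[0,0,0.02],[0,0,0]],[[0,0,0.025],[0,0,0]],[[0,0,0.025],[0,0,0]],[[0,0,0.015],[0,0,0]],[[0,0,0],[0,0,0]],[[0,0,0],[0,0,0]]]}}

```text
t: 25.12
tcp_pos: [0.5159, 0.0196, 0.1577]
tool_rot: [0.001, 0.764, 0.646, 0.001]
force: [0.1, -0.5, -2.1]
gripper_width: 0.028
```

```bash
python3 - <<'E'
from h import *
rail(-.085,.146)
E
```

```text
along -91.4 lateral(left) -3.0
t 25.12 tcp [0.5159 0.0196 0.1577] shift mm [ 6.4 -3.1 11.7] turn [ 0.13  0.   -0.66] F [ 0.1 -0.5 -2.1] w 0.028 total if first turned, mm [ 6.4 -3.  11.7]
```

{"name": "carry_out", "arguments": {"commands": [[[0,-0.003,0.006],[0,0,-0.6]],[[0,0,0.006],[0,0,0]],[[0.01,0,0],[0,0,0]],[[0.012,0,0],[0,0,0]],[[0,0,0],[0,0,0]],[[0,0,0],[0,0,0]]]}}

```text
t: 25.88
tcp_pos: [0.5175, 0.0439, 0.1466]
tool_rot: [0.002, 0.76, 0.65, 0.002]
force: [0.3, 0.7, -3.4]
gripper_width: 0.0282
```

```bash
python3 - <<'E'
from h import *
rail(.02,.146)
c=calibration("wrist"); np.save("w7c.npy",c,allow_pickle=True); im=read_camera("wrist"); save(im,"w7.png",crop=(140,0,372,300),s=2)
E
```

```text
along -67.1 lateral(left) -0.8
t 25.88 tcp [0.5175 0.0439 0.1466] shift mm [87.1 -0.7  0.6] turn [ 0.32 -0.02  0.02] F [ 0.3  0.7 -3.4] w 0.0282 total if first turned, mm [87.1 -0.8  0.6]
```

View pics/w7.png

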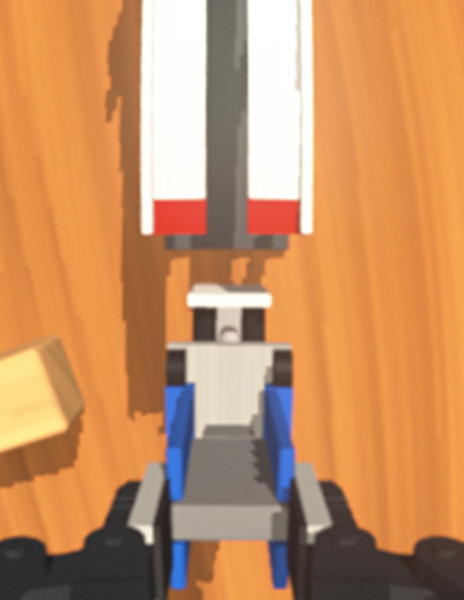

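The slot centre is at (227,232) and the carrier at about (229,365), so it's about 0.8 mm to the right. I'll correct that and enter.

{"name": "carry_out", "arguments": {"commands": [[[0.008,-0.001,0.001],[0,0,0]],[[0.012,0,0],[0,0,0]],[[0.012,0,0],[0,0,0]],[[0.012,0,0],[0,0,0]],[[0.012,0,0],[0,0,0]],[[0.012,0,0],[0,0,0]],[[0.012,0,0],[0,0,0]],[[0,0,0],[0,0,0]],[[0,0,0],[0,0,0]]]}}

```text
t: 27.05
tcp_pos: [0.5296, 0.1291, 0.1455]
tool_rot: [0.002, 0.76, 0.65, 0.002]
force: [0.2, 0.0, -1.6]
gripper_width: 0.028
```

```bash
python3 - <<'E'
from h import *
rail(.146,.1455)
E
```

```text
along 18.9 lateral(left) 0.4
t 27.05 tcp [0.5296 0.1291 0.1455] shift mm [127.1   0.5   0. ] turn [ 0.32 -0.03  0.03] F [ 0.2  0.  -1.6] w 0.028 total if first turned, mm [127.1   0.4  -0. ]
```

{"name": "carry_out", "arguments": {"commands": [[[0.012,0,0],[0,0,0]],[[0.018,0,0],[0,0,0]],[[0.02,0,0],[0,0,0]],[[0.02,0,0],[0,0,0]],[[0.018,0,0],[0,0,0]],[[0.012,0,0.001],[0,0,0]],[[0,0,0.002],[0,0,0]],[[0,0,0],[0,0,0]],[[0,0,0],[0,0,0]]]}}

```text
t: 28.18
tcp_pos: [0.546, 0.2349, 0.142]
tool_rot: [0.002, 0.76, 0.65, 0.002]
force: [0.1, 1.3, -2.6]
gripper_width: 0.0281
```

```bash
python3 - <<'E'
from h import *
rail(.146,.1415)
E
```

```text
along 125.9 lateral(left) 0.6
t 28.18 tcp [0.546  0.2349 0.142 ] shift mm [20.1  0.6  0.5] turn [ 0.3  -0.    0.02] F [ 0.1  1.3 -2.6] w 0.0281 total if first turned, mm [20.1  0.6  0.5]
```

{"name": "carry_out", "arguments": {"commands": [[[0.007,0.001,0],[0,0,0]],[[0.005,0,0],[0,0,0]],[[0.002,0,0],[0,0,0]],[[0.002,0,0],[0,0,0]],[[0,0,0],[0,0,0]]]}}

```text
t: 28.8
tcp_pos: [0.5499, 0.2511, 0.1422]
tool_rot: [0.002, 0.76, 0.65, 0.002]
force: [0.0, 0.6, -3.1]
gripper_width: 0.0278
```

{"name": "carry_out", "arguments": {"commands": [[[0.002,0,0],[0,0,0]],[[0.001,0,0],[0,0,0]]]}}

```text
t: 29.05
tcp_pos: [0.5504, 0.254, 0.1422]
tool_rot: [0.002, 0.76, 0.65, 0.002]
force: [0.5, -0.6, -2.4]
gripper_width: 0.0285
```

{"name": "carry_out", "arguments": {"commands": [[[0.001,0,0],[0,0,0]],[[0.001,0,0],[0,0,0]],[[0,0,0],[0,0,0]]]}}

```text
t: 29.42
tcp_pos: [0.5506, 0.2556, 0.1422]
tool_rot: [0.002, 0.76, 0.65, 0.001]
force: [-0.1, -1.3, -2.1]
gripper_width: 0.028
```

{"name": "carry_out", "arguments": {"commands": [[[0.002,0,0],[0,0,0]],[[0.001,0,0],[0,0,0]]]}}

```text
t: 29.68
tcp_pos: [0.551, 0.258, 0.1423]
tool_rot: [0.003, 0.76, 0.65, 0.001]
force: [-0.5, -4.0, 1.6]
gripper_width: 0.0278
```

{"name": "carry_out", "arguments": {"commands": [[[-0.001,0,0.0005],[0,0,0]],[[0,0,0.001],[0,0,0]],[[0.001,0,0],[0,0,0]],[[0.001,0,0],[0,0,0]]]}}

```text
t: 30.18
tcp_pos: [0.5513, 0.2584, 0.142]
tool_rot: [0.003, 0.76, 0.65, 0.001]
force: [-2.1, -6.9, 2.8]
gripper_width: 0.028
```

{"name": "carry_out", "arguments": {"commands": [[[0,0,0],[0,0,0]],[[0,0,0],[0,0,0]],[[0,0,0],[0,0,0]],[[0,0,0],[0,0,0]],[[0,0,0],[0,0,0]],[[0,0,0],[0,0,0]]], "hand": 1}}

```text
t: 30.92
tcp_pos: [0.5519, 0.2598, 0.1423]
tool_rot: [0.003, 0.76, 0.65, 0.002]
force: [0.3, -0.0, -0.0]
gripper_width: 0.0853
```

{"name": "carry_out", "arguments": {"commands": [[[0,0,-0.01],[0,0,0]],[[0,0,-0.02],[0,0,0]],[[0,0,-0.025],[0,0,0]],[[0,0,-0.025],[0,0,0]],[[0,0,-0.02],[0,0,0]],[[0,0,-0.01],[0,0,0]],[[0,0,0],[0,0,0]]]}}

```text
t: 31.8
tcp_pos: [0.5512, 0.2599, 0.2594]
tool_rot: [0.003, 0.76, 0.65, 0.003]
force: [-0.0, 0.2, -0.5]
gripper_width: 0.0854
```

```bash
python3 - <<'E'
from h import *
rail(.146,.26)
c=calibration("wrist"); np.save("w8c.npy",c,allow_pickle=True); im=read_camera("wrist"); save(im,"w8.png",crop=(200,0,310,220),s=2.7)
c=calibration("wrist")
a=cv2.resize(im[0:220,190:320],None,fx=2.7,fy=2.7,interpolation=cv2.INTER_CUBIC)
c=calibration("scene");im=read_camera("scene"); p=proj(c,[.55,.3,.11]).astype(int); b=im[p[1]-70:p[1]+70,p[0]-50:p[0]+50]
b=cv2.resize(b,(424,594),interpolation=cv2.INTER_CUBIC)
cv2.imwrite("pics/m8.png",np.hstack([a,b])[:,:,::-1])
E
```

```text
along 151.4 lateral(left) -0.7
t 31.8 tcp [0.5512 0.2599 0.2594] shift mm [-5.4 -0.7 -0.7] turn [ 0.52 -0.07 -0.04] F [-0.   0.2 -0.5] w 0.0854 total if first turned, mm [-5.4 -0.7 -0.6]
```

Picture budget is spent, so I'll check with image code: compare the blue tabs now with the orange tabs in the earlier identical view.

```bash
python3 - <<'E'
from h import *
u=np.array([np.cos(np.radians(YAW)),np.sin(np.radians(YAW))]); v=np.array([-u[1],u[0]])
def mask(im,col):
    h=cv2.cvtColor(im,cv2.COLOR_RGB2HSV); lo,hi=((108,150,90),(125,255,255)) if col=="b" else ((4,215,150),(16,255,255))
    m=cv2.inRange(h,lo,hi); n,l,st,ce=cv2.connectedComponentsWithStats(m)
    return st,ce
def rep(im,c,col,box,tag):
    st,ce=mask(im,col)
    for s,q in zip(st[1:],ce[1:]):
        if s[4]>25 and box[0]<q[0]<box[2] and box[1]<q[1]<box[3]:
            r=[]
            for p in((q[0],s[1]),tuple(q),(q[0],s[1]+s[3]-1)):
                P=at(c,p,.178,True)[:2]-M; r.append(np.round([P@u*1e3,P@v*1e3],1).tolist())
            print(tag,col,s.tolist(),"top/cent/bottom along,lat:",r)
c5=np.load("w5c.npy",allow_pickle=True).item(); c8=np.load("w8c.npy",allow_pickle=True).item()
w5=cv2.resize(cv2.imread("pics/w5.png"),(212,270),interpolation=cv2.INTER_AREA)[:,:,::-1]
f=np.zeros((384,512,3),np.uint8); f[60:330,150:362]=w5
rep(f,c5,"o",(150,60,362,330),"w5")
w8=cv2.imread("pics/w8.png"); w8=cv2.resize(w8,(110,220),interpolation=cv2.INTER_AREA)[:,:,::-1]
g=np.zeros((384,512,3),np.uint8); g[0:220,200:310]=w8
rep(g,c8,"b",(190,0,320,300),"w8"); rep(g,c8,"o",(190,0,320,300),"w8")
E
```

```text
w5 o [228, 167, 8, 48, 203] top/cent/bottom along,lat: [[263.7, 17.6], [246.1, 17.9], [221.6, 18.5]]
w5 o [273, 167, 7, 36, 126] top/cent/bottom along,lat: [[263.6, -19.5], [249.3, -19.7], [232.7, -20.0]]
w5 o [275, 205, 3, 14, 28] top/cent/bottom along,lat: [[229.9, -20.1], [224.1, -20.2], [217.8, -20.4]]
w8 b [229, 169, 7, 51, 220] top/cent/bottom along,lat: [[173.6, 17.7], [154.7, 18.0], [128.6, 18.5]]
w8 b [275, 178, 4, 25, 59] top/cent/bottom along,lat: [[165.8, -20.6], [156.4, -20.7], [144.4, -21.0]]
w8 b [275, 208, 3, 12, 27] top/cent/bottom along,lat: [[138.8, -20.7], [134.0, -20.8], [128.5, -21.0]]
w8 o [228, 76, 4, 19, 40] top/cent/bottom along,lat: [[251.8, 19.0], [244.7, 19.0], [236.6, 19.0]]
w8 o [228, 98, 6, 20, 54] top/cent/bottom along,lat: [[233.3, 18.4], [224.7, 18.4], [217.5, 18.5]]
w8 o [276, 103, 2, 15, 27] top/cent/bottom along,lat: [[229.1, -19.5], [223.1, -19.6], [217.5, -19.6]]
```

```bash
python3 -c "
from workcell import *
print(hand_in(), read_state()['t'])"
```

```text
the job is handed in; nothing more can be done
the job is handed in; nothing more can be done
```

Both carriers are hanging on the rail and released, walnut first and ebony second. The job was handed in after about 32 s of robot time.

- **Walnut:** I slid it in until it pressed on the green plate and lowered it onto the rail. It was released under about 4 N of push. The wrist picture put its centre 44.5 mm before the plate, against 45 mm for full contact.
- **Ebony:** I slid it up until it met the walnut carrier and released it under about 7 N of push. I measured the spacing from the tab positions in the wrist camera: centres 89.3 to 90.1 mm apart, against 90 mm for touching. The walnut carrier had not moved, within 0.3 mm.
- **Force and clearance:** The highest force I saw on the tool was about 10 N. The gripper was clear of both carriers at hand-in.

**Not fully checked:**
- My last picture was refused by the 12-view limit, so the ebony check is from image code only, good to about 1 mm.
- I took no final picture of the loose objects. The force readings showed no unexpected contact.

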